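# Hold the reference paddle in the colour reader

### The job

Slide the dust cover on top of the colour reader fully open, away from the slot. Then take the reference paddle with the flat slab handle out of the rack, pass its blade down through the slot and press it against the spring inside until its shoulder is down on the reader's top; finish still gripping it and keeping it pressed home there, without letting go. Leave the other two paddles in the rack and do not knock over or push away the dropper bottles, the vial and the beaker.

Things in the scene. Friction and masses are not known exactly. Their poses are not given: they have to be found in the camera images.
- slab_center (a point): Wanted paddle, loose, 0.1 kg, 118 mm tall, upright in the rack: aluminium blade 8 (its x) x 36 (y) x 60 mm tall, rounded lower edge, white tile inset; above it a grey shoulder 20 x 56 x 8 mm, then a flat slab handle 14 (x) x 30 (y) x 50 mm tall (the only flat handle). z up; half a turn about z is the same. Point: paddle's axis, 59 mm above the blade's lower edge, 1 mm below the shoulder's underside.
- slab_handle (a point): Centre of the slab handle of the wanted paddle, 34 mm above its centre point and 93 mm above the blade's lower edge; same axes. The handle reaches 25 mm above and below this point; grip it across its 14 mm thickness (its x).
- drum_center (a point): Another paddle with the same blade and shoulder, but with an upright round drum for a handle (36 mm diameter, 50 mm tall). Stays in the rack. Point: paddle's axis, 59 mm above the blade's lower edge, 1 mm below the shoulder's underside.
- ball_center (a point): Another paddle with the same blade and shoulder, but with a 30 mm ball on a thin stem for a handle, 120 mm tall in all. Stays in the rack. Point: paddle's axis, 59 mm above the blade's lower edge, 1 mm below the shoulder's underside.
- rack: Fixed white rack, 60 (its x) x 240 mm (its y), top board at 75 mm height. Three loose slots along its y, 75 mm apart, the middle one at its centre, hold a paddle each: blade through the slot, shoulder resting on the board. Which paddle is where varies. Origin: centre of its underside.
- reader: Colour reader: fixed white case 200 (its x) x 160 mm (its y), flat top at 120 mm height, screen on its -x face. Slot in the top 30 mm from the centre towards -x, under the dust cover. On top: guide strips 6 mm high along x, 31 to 36 mm either side of the slot's middle; a grey housing 20 mm high over the last 35 mm at +x. Origin: centre of its underside.
- slot (a point): Middle of the slot's mouth, level with the reader's top face (120 mm above the bench). The slot is 10 (x) x 38 mm (y), 2 mm more than the blade each way, with a 2 mm bevel; its walls are 12 mm deep, below them it is open down to a sprung carrier. Axes as the reader's, z up.
- slide (a joint): Dust cover travel in m: 0 is shut (centred over the slot), 0.055 is fully open; it moves along the reader's +x, starts at 0 to 0.012, needs about 1.5 N and stays where it is left.
- slide_grip (a point): Centre of the dust cover's black grip block, 12 (x) x 26 (y) x 24 mm tall, 16.5 mm above the reader's top. It stands on the cover plate (34 x 58 mm, its top 4.5 mm above the reader's top), 8 mm towards +x from the plate's middle. Can be pushed or pinched. Axes as the reader's.
- carrier (a joint): Sprung carrier under the slot, travel downward in m: 0 is up, where it meets the blade once that is 40 mm below the reader's top; 0.020 when the paddle's shoulder is down on the reader's top. The spring pushes back with 3 N at 0, 8 N at 0.020, and lifts the paddle when let go.
- dropper_a: Dropper bottle with a pointed clear top, 32 mm diameter, 106 mm tall; bystander. Origin: centre of its underside, z up.
- dropper_b: Second dropper bottle, same size; bystander. Origin: centre of its underside, z up.
- vial: Small amber capped vial, 27 mm diameter, 55 mm tall, between rack and reader; bystander. Origin: centre of its underside, z up.
- beaker: Open glass beaker, 68 mm diameter, 85 mm tall, nearest the robot; bystander. Origin: centre of its underside, z up.
Things that resemble listed ones, but are neither listed nor needed, are in the scene too. What is shaped like the part that bears slab_center but orange or purple is not meant.

How it is judged:
By the outcome, as a careful person would: the job done as asked, in the order asked, and still so for the second after the job is handed in, while the arm keeps its last pose, push and grip.
It also fails if it takes over 61 s, if anything falls off the work surface, if the arm or the gripper's body presses on something with over 40 N, if the wrist force passes 120 N, or if a joint passes its speed limit or range.

### The arm

A 6-joint arm with a two-finger parallel gripper is mounted at the origin on the work surface. World frame = base frame: x ahead of the robot, y to its left, z up, the work surface at z = 0. Lengths are in m, angles in rad, forces in N, time in s.
With the tool pointing down it reaches from about 0.25 to 0.8 m from the base axis. Payload 8.5 kg.
Tool frame: the origin (TCP) lies at the centre of the arm's flange, where the gripper is bolted on; the fingertips stand 173 mm ahead of it and the grasp point (between the pads) lies 155 mm ahead of it (arm.hold_point_z is the distance from the TCP to the grasp point, in m); z points along the fingers, y is the line along which they close (so a half turn about z gives the same grasp; the last joint's range is limited). The gripper opens to 85 mm and grips with 20 to 120 N. Pads are 22 mm wide; open, the fingers measure 114 mm over their backs; the gripper's body (76 mm by 85 mm) begins 54 mm behind the grasp point. The pads swing forward as they close: fully open they stand 13 mm farther back than shut.
Start: joints at [1.161, 0.238, -0.013, 1.319, 0, 1.571], TCP at [0.209, 0.482, 0.405] pointing down, gripper open.
Joint ranges: [-2.66, 2.66], [-1.03, 1.9], [-1.14, 1.46], [-1.82, 2.27], [-1.45, 1.34], [-3.14, 3.14]. Speed limits (rad/s): [2.22, 2.22, 2.79, 3.14, 3.14, 3.14].

### API

Orientations are given as a unit quaternion [x, y, z, w].
In Python, from rig import monitor, cams, arm gives the robot as it stands. The module is installed in compiled form; this text tells all that it offers.
- The arm moves only by the tool drive_tool, never from a script. Its argument "targets" is a list of rows, each a list of 3 entries, a list of its own where there are three numbers: the gripper command: -1 is fully open, 1 is shut, values between are in proportion, then the shift along the tool's x, y, z in m, then the turn about the tool's z in rad. A call has 1 to 8 rows; each row shifts and turns the commanded pose from where the row before left it, along the tool's axes as they then stand; what a row does not reach is not made up. A row lasts 1/10 s, in which the tool goes at most 50 mm and 8.59 degrees, less where a joint would pass 70% of its speed; a pose out of reach is approached as far as the arm can. A call with a gripper value outside its range is refused whole. The fingers move at their own pace and stop on an object; "force" is the grip in N (left out, the last holds). Time passes only in rows, so rows that do not move let the fingers close. It gives the time, the measured TCP pose, the force, the opening and the grip force at its end, in the units of the state.
- monitor.sense(): the state, without advancing time (a new reading comes with each control period).
- cams.read_camera(name): name is "side" or "top" or "wrist"; returns the picture (480x640x3 uint8, red, green, blue); there is no depth.
- cams.get_calibration(name): a dict with "intrinsics" (3x3 intrinsics, pixels), "distortion" ([k1, k2, p1, p2, k3] as OpenCV has them; the pictures are not rectified), "R" (3x3) and "t" (3): a world point X has camera coordinates R X + t. Camera axes: x right, y down, z forward; pixel columns grow to the right and rows downward; lengths in m; the calibration is good to about 2 mm. A picture is of the moment at which its call begins: read the wrist's pose just before it. get_calibration takes no time and is no camera call; for the wrist camera it gives the pose at the moment of the call.
- arm.job_done(): hands the job in; it is judged then, once.
The state is a dict: "time_s": time; "qpos": joint angles; "joint_velocities": joint speeds; "joint_torque": joint torques, N m; "tcp_pos": TCP position; "tool_rot": TCP orientation; "force": force on the tool from outside, world axes, zero at the start; "torque": the same for the moment, N m; "opening": finger opening in m; "gripper_force": force on a finger pad.
Only numpy, scipy, OpenCV 4.12 (cv2) and the standard library are available. Lean on these libraries where they do the work, as an engineer would, in place of code of your own. Each camera call takes 0.05 s, during which the arm holds its last target. There are 200 camera calls.

## Working session

There is one attempt and no reset: what is moved stays moved. The work goes in short steps, Python scripts to look and compute and a tool call to move; the robot and the scene stay as the last step left them, time stands still between calls to the robot, and variables do not carry over. Pictures are saved under pics/ and viewed, at most 10 in all, crops included, and the job is handed in when it is done.

Besides the shell and the picture viewer there is one more tool, called by a JSON object that holds its "method" and its "body". drive_tool: Moves the arm, as the interface text tells. Its arguments: {"type":"object","properties":{"targets":{"type":"array","items":{"type":"array"}},"force":{"type":"number"}},"required":["targets"]}

```bash
mkdir -p pics; cat > h.py <<'E'
import numpy as np, cv2
from rig import monitor, cams, arm
def snap(n,f):
    c=cams.get_calibration(n); im=cams.read_camera(n); cv2.imwrite('pics/'+f+'.png',cv2.cvtColor(im,cv2.COLOR_RGB2BGR)); np.savez('pics/'+f+'.npz',**{k:np.array(v) for k,v in c.items()}); return im,c
def ray(c,uv):
    p=cv2.undistortPoints(np.array([[uv]],float),np.array(c['intrinsics']),np.array(c['distortion']))[0,0]
    R=np.array(c['R']);t=np.array(c['t']); return -R.T@t, R.T@np.array([p[0],p[1],1])
def onz(c,uv,z):
    o,d=ray(c,uv); return o+d*(z-o[2])/d[2]
def proj(c,X):
    r=cv2.Rodrigues(np.array(c['R']))[0]
    return cv2.projectPoints(np.array(X,float).reshape(-1,3),r,np.array(c['t'],float),np.array(c['intrinsics']),np.array(c['distortion']))[0][:,0]
def load(f): return dict(np.load('pics/'+f+'.npz'))
E
python3 - <<'E'
from h import *
print(monitor.sense())
for n in('top','side'): 
    i,c=snap(n,n+'0'); R=np.array(c['R']); print(n,-R.T@c['t'],R[2])
E
```

```text
{'time_s': 0.0, 'qpos': array([ 1.16098697e+00,  2.38768850e-01, -1.42771365e-02,  1.31919781e+00,
       -1.61250767e-05,  1.57079613e+00]), 'joint_velocities': array([ 0.00031721, -0.00060528,  0.00214807,  0.0004794 , -0.0017694 ,
       -0.00093647]), 'joint_torque': array([ 5.14158546e-04, -5.38777077e+01,  3.46434867e+01,  1.86083175e-02,
        3.42067111e-06, -8.82788157e-06]), 'tcp_pos': array([0.20910982, 0.48136574, 0.4040748 ]), 'tool_rot': array([ 2.03473681e-01,  9.79080148e-01, -7.10236411e-04, -1.39367577e-04]), 'force': array([-0.74263033,  0.72304841, -0.56173881]), 'torque': array([ 0.03216449, -0.00020424, -0.01878375]), 'gripper_force': 0.0, 'opening': 0.0855854259085817}
top [0.39176359 0.00406721 1.13560173] [ 0.13562313  0.0306111  -0.9902875 ]
side [0.45882635 0.78435862 0.5779389 ] [ 0.09625847 -0.83797445 -0.53715281]
```

View pics/top0.png

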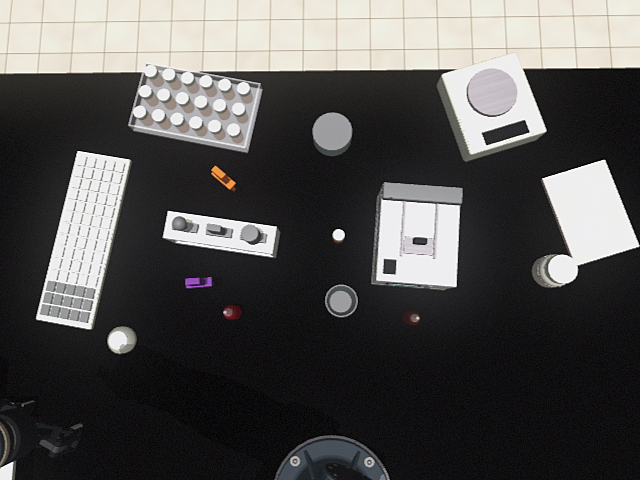

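View pics/side0.png

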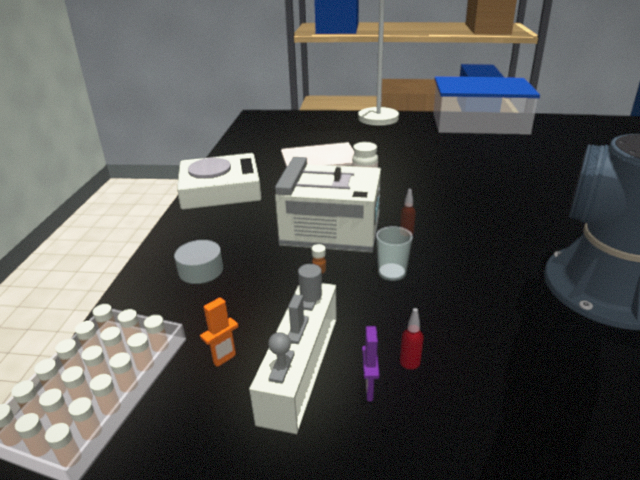

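The wanted slab paddle is in the middle of the rack, at about (215,229) in the top view. The reader is at (418,235), with its grip block at (419,241). I'll zoom in to get their corners.

```bash
python3 - <<'E'
from h import *
im=cv2.imread('pics/top0.png'); a=cv2.resize(im[200:270,155:285],None,fx=6,fy=6,interpolation=cv2.INTER_CUBIC)
b=cv2.resize(im[175:295,365:475],None,fx=4.5,fy=4.5,interpolation=cv2.INTER_CUBIC)
c=np.zeros((600,800,3),np.uint8); 
a=cv2.resize(im[205:265,160:285],None,fx=3,fy=3,interpolation=cv2.INTER_CUBIC); c[:a.shape[0],:a.shape[1]]=a
b=cv2.resize(im[178:294,368:468],None,fx=4,fy=4,interpolation=cv2.INTER_CUBIC); c[:b.shape[0],400:400+b.shape[1]]=b
cv2.imwrite('pics/z.png',c)
E
```

```text
(no output)
```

View pics/z.png

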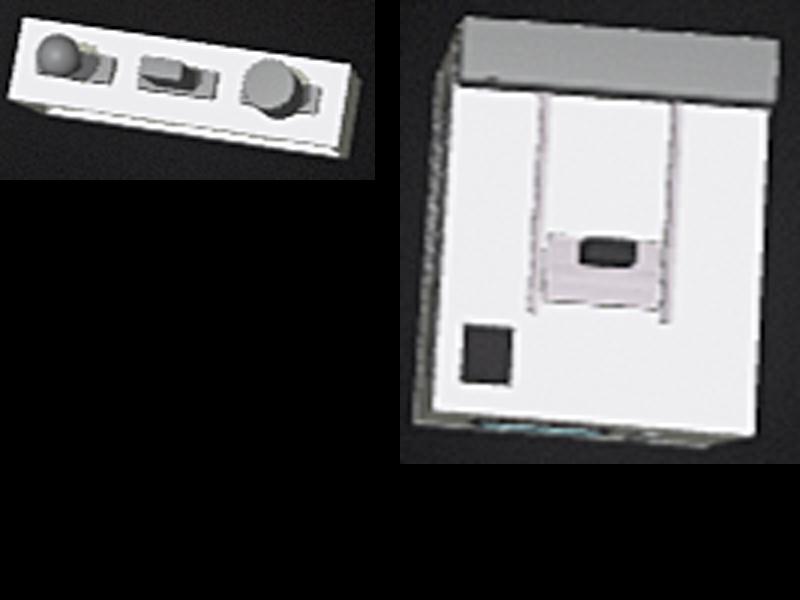

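```bash
python3 - <<'E'
from h import *
c=load('top0')
A=lambda u,v:(u/3+160-.33,v/3+205-.33); B=lambda u,v:((u-400)/4+368-.37,v/4+178-.37)
for n,p in dict(tl=(22,17),tr=(352,63),br=(340,143),bl=(10,97)).items(): print('rack',n,onz(c,A(*p),.075).round(4))
for n,p in dict(slabtop=(162,70),).items(): print(n,onz(c,A(*p),.1345+.0).round(4))
for n,p in dict(bl=(433,410),br=(755,436),tl=(453,87),tr=(770,108)).items(): print('reader',n,onz(c,B(*p),.12).round(4))
for p in [(608,244)]: print('griptop',onz(c,B(*p),.1485).round(4))
for p in [(540,95),(532,312),(678,104),(664,322)]: print('strip',onz(c,B(*p),.126).round(4))
for p in [(545,298),(658,307)]: print('coverfront',onz(c,B(*p),.1245).round(4))
E
```

```text
rack tl [0.61   0.3596 0.075 ]
rack tr [0.576  0.1189 0.075 ]
rack br [0.5182 0.1266 0.075 ]
rack bl [0.5513 0.3656 0.075 ]
slabtop [0.5609 0.2419 0.1345]
reader bl [ 0.4566 -0.0879  0.12  ]
reader br [ 0.4441 -0.2487  0.12  ]
reader tl [ 0.6232 -0.1001  0.12  ]
reader tr [ 0.6119 -0.2619  0.12  ]
griptop [ 0.5371 -0.1726  0.1485]
strip [ 0.6175 -0.1438  0.126 ]
strip [ 0.5058 -0.1377  0.126 ]
strip [ 0.6127 -0.2138  0.126 ]
strip [ 0.5008 -0.2037  0.126 ]
coverfront [ 0.5131 -0.1446  0.1245]
coverfront [ 0.5086 -0.2012  0.1245]
```

Both shapes match their given sizes: the rack measures about 243×58 mm and the reader about 161×168 mm up to the housing. The rack centre is (.564,.243) with yaw −8°. The slot is about (.520,−.1735) with yaw −4.3°, and the grip block is about (.537,−.173). First I'll turn the tool's y to the reader's x, then go above the cover.

{"method": "drive_tool", "body": {"targets": [[-1,[0,0,0],0.15],[-1,[0,0,0],0.15],[-1,[0,0,0],0.15],[-1,[0,0,0],0.15],[-1,[0,0,0],0.15],[-1,[0,0,0],0.15],[-1,[0,0,0],0.15],[-1,[0,0,0],0.149]], "force": 25}}

```text
time_s: 0.9
tcp_pos: [0.2091, 0.4814, 0.4043]
tool_rot: [0.723, 0.691, -0.0, 0.0]
force: [0.6, 0.9, -0.5]
opening: 0.0853
gripper_force: 0.0
```

{"method": "drive_tool", "body": {"targets": [[-1,[0,0,0],0.037],[-1,[-0.039,0.023,0],0],[-1,[-0.039,0.023,0],0],[-1,[-0.039,0.023,0],0],[-1,[-0.039,0.023,0],0],[-1,[-0.039,0.023,0],0],[-1,[-0.039,0.023,0],0],[-1,[-0.039,0.023,0],0]]}}

```text
time_s: 1.7
tcp_pos: [0.3495, 0.1955, 0.4046]
tool_rot: [0.733, 0.68, -0.0, 0.0]
force: [1.1, 0.2, -0.7]
opening: 0.0853
gripper_force: 0.0
```

{"method": "drive_tool", "body": {"targets": [[-1,[-0.039,0.023,0],0],[-1,[-0.039,0.023,0],0],[-1,[-0.039,0.023,0],0],[-1,[-0.039,0.023,0],0],[-1,[-0.039,0.023,0],0],[-1,[-0.039,0.023,0],0],[-1,[-0.039,0.023,0],0],[-1,[-0.039,0.023,0],0]]}}

```text
time_s: 2.5
tcp_pos: [0.5097, -0.1297, 0.4045]
tool_rot: [0.733, 0.68, -0.0, -0.0]
force: [0.7, 1.3, -0.3]
opening: 0.0854
gripper_force: 0.0
```

```bash
python3 - <<'E'
from h import *
i,c=snap('wrist','w1'); s=monitor.sense(); print(s['time_s'],s['tcp_pos'],s['tool_rot'],s['qpos'])
R=np.array(c['R']); print(-R.T@c['t'],R)
E
```

```text
2.55 [ 0.51238597 -0.13412762  0.40380908] [ 7.33986275e-01  6.79162595e-01 -5.03028672e-04  1.43705826e-03] [-0.25542252  0.24559267 -0.00573386  1.31758998 -0.00239562  1.39292347]
[ 0.51457186 -0.06416431  0.37226746] [[ 9.97092472e-01 -7.62008369e-02 -1.86122193e-04]
 [-7.35485720e-02 -9.63020518e-01  2.59195080e-01]
 [-1.99301215e-02 -2.58427774e-01 -9.65824972e-01]]
```

View pics/w1.png

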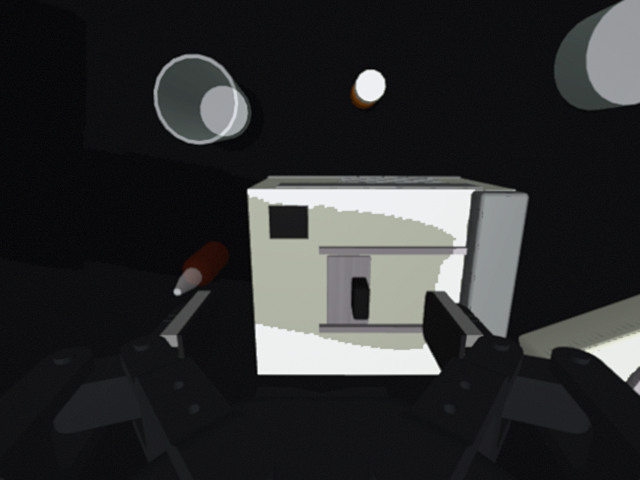

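Wrist view: the cover plate spans (327–370, 256–326), the black grip is at (352–369, 277–318), the guide strips lie at rows 250 and 328, and the reader's −x edge runs from (249,190) to (258,375). I'll convert these to world positions.

```bash
python3 - <<'E'
from h import *
c=load('w1')
for n,p,z in [('r00',(249,190),.12),('r01',(258,375),.12),('stripA0',(319,250),.126),('stripA1',(467,250),.126),('stripB0',(319,328),.126),('stripB1',(420,328),.126),('plateF0',(327,257),.1245),('plateF1',(327,324),.1245),('hous0',(472,192),.12)]:
    print(n,onz(c,p,z).round(4))
print('grip top', onz(c,(360,317),.1485),'base near edge',onz(c,(360,278),.13))
u=np.array([.997,-.075]);o=np.array([.537,-.173]);v=np.array([.075,.997])
X=[[*(o+a*u+b*v),z] for z in(.1245,.1485) for a,b in((-.006,-.013),(-.006,.013),(.006,.013),(.006,-.013))]
print(proj(c,X).round(0))
E
```

```text
r00 [ 0.4589 -0.0893  0.12  ]
r01 [ 0.4456 -0.2481  0.12  ]
stripA0 [ 0.5072 -0.1377  0.126 ]
stripA1 [ 0.6193 -0.1463  0.126 ]
stripB0 [ 0.5021 -0.2034  0.126 ]
stripB1 [ 0.5836 -0.2097  0.126 ]
plateF0 [ 0.5128 -0.1442  0.1245]
plateF1 [ 0.5088 -0.2011  0.1245]
hous0 [ 0.6241 -0.1033  0.12  ]
grip top [ 0.53367564 -0.18404301  0.1485    ] base near edge [ 0.53676593 -0.16113967  0.13      ]
[[352. 305.]
 [353. 274.]
 [368. 274.]
 [367. 305.]
 [355. 319.]
 [356. 286.]
 [373. 286.]
 [372. 319.]]
```

{"method": "drive_tool", "body": {"targets": [[-0.2,[-0.021,0.016,0],0],[-0.2,[-0.021,0.016,0],0],[-0.2,[0,0,0.03],0],[-0.2,[0,0,0.02],0],[-0.2,[0,0,0],0],[-0.2,[0,0,0],0]]}}

```text
time_s: 3.15
tcp_pos: [0.5381, -0.1719, 0.3549]
tool_rot: [0.733, 0.68, -0.0, -0.0]
force: [0.3, 0.3, 1.0]
opening: 0.051
gripper_force: 0.0
```

{"method": "drive_tool", "body": {"targets": [[-0.2,[-0.001,-0.002,0.02],0],[-0.2,[0,0,0.02],0],[-0.2,[0,0,0.012],0],[0.5,[0,0,0],0],[1,[0,0,0],0],[1,[0,0,0],0],[1,[0,0,0],0],[1,[0,0,0],0]], "force": 20}}

```text
time_s: 3.95
tcp_pos: [0.5364, -0.1729, 0.304]
tool_rot: [0.733, 0.68, 0.001, 0.001]
force: [-0.5, 0.5, 6.7]
opening: 0.0114
gripper_force: 25.2
```

{"method": "drive_tool", "body": {"targets": [[1,[0,0.006,0],0],[1,[0,0.006,0],0],[1,[0,0.006,0],0],[1,[0,0.006,0],0],[1,[0,0.006,0],0],[1,[0,0.006,0],0],[1,[0,0.004,0],0],[1,[0,0,0],0]]}}

```text
time_s: 4.75
tcp_pos: [0.5768, -0.176, 0.304]
tool_rot: [0.733, 0.68, 0.001, 0.001]
force: [1.1, 0.3, 4.9]
opening: 0.0118
gripper_force: 25.1
```

{"method": "drive_tool", "body": {"targets": [[1,[0,0.002,0],0],[1,[0,0.002,0],0],[1,[0,0,0],0]]}}

```text
time_s: 5.05
tcp_pos: [0.5804, -0.1763, 0.304]
tool_rot: [0.733, 0.68, 0.001, 0.001]
force: [-0.7, 0.1, 5.9]
opening: 0.0118
gripper_force: 25.2
```

{"method": "drive_tool", "body": {"targets": [[1,[0,0.002,0],0],[1,[0,0.001,0],0],[1,[0,0,0],0]]}}

```text
time_s: 5.35
tcp_pos: [0.5833, -0.1765, 0.304]
tool_rot: [0.733, 0.68, 0.0, 0.001]
force: [-1.2, 0.1, 6.8]
opening: 0.0115
gripper_force: 25.2
```

{"method": "drive_tool", "body": {"targets": [[1,[0,0.002,0],0],[1,[0,0,0],0]]}}

```text
time_s: 5.55
tcp_pos: [0.5843, -0.1765, 0.3039]
tool_rot: [0.733, 0.68, -0.0, -0.0]
force: [-6.4, 0.2, 9.7]
opening: 0.0114
gripper_force: 25.7
```

{"method": "drive_tool", "body": {"targets": [[1,[0,0.002,0],0],[1,[0,0,0],0]]}}

```text
time_s: 5.75
tcp_pos: [0.585, -0.1766, 0.3039]
tool_rot: [0.733, 0.68, -0.002, -0.001]
force: [-14.2, -0.2, 15.0]
opening: 0.0112
gripper_force: 26.3
```

{"method": "drive_tool", "body": {"targets": [[1,[0,0.002,0],0],[1,[0,0,0],0]]}}

```text
time_s: 5.95
tcp_pos: [0.5857, -0.1766, 0.3038]
tool_rot: [0.733, 0.68, -0.003, -0.002]
force: [-21.0, 1.9, 20.2]
opening: 0.0117
gripper_force: 26.9
```

The cover has reached its stop: the force rose to 21 N with the block at about x=.5845. I'll relax the push, release and rise for a look at the slot.

{"method": "drive_tool", "body": {"targets": [[1,[0,-0.005,0],0],[1,[0,0,0],0],[0.5,[0,0,0],0],[0.5,[0,0,0],0],[0.5,[0,0,-0.03],0],[0.5,[0,-0.02,-0.05],0],[0.5,[0.02,-0.035,-0.02],0],[0.5,[0,0,0],0]]}}

```text
time_s: 6.75
tcp_pos: [0.5299, -0.1512, 0.4028]
tool_rot: [0.733, 0.68, 0.001, 0.001]
force: [-0.0, -0.7, 0.3]
opening: 0.0214
gripper_force: 0.0
```

```bash
python3 - <<'E'
from h import *
i,c=snap('wrist','w2'); s=monitor.sense(); print(s['time_s'],s['tcp_pos'],s['tool_rot'])
E
```

```text
6.8 [ 0.53118651 -0.15184758  0.4010839 ] [0.73291256 0.68032124 0.00074695 0.00127715]
```

View pics/w2.png

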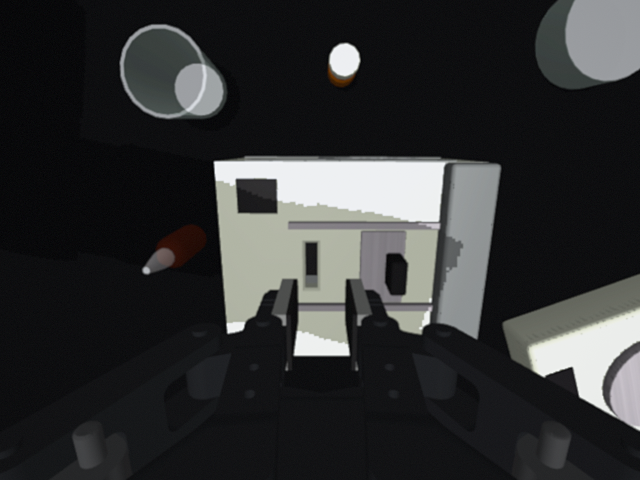

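The cover is open and the slot is visible: its outline spans about (303–320, 241–290), centred at (311.5, 265). I'll refine that with local edges, then head for the rack.

```bash
python3 - <<'E'
from h import *
c=load('w2'); g=cv2.imread('pics/w2.png',0)
print(g[255,296:328]);print(g[265,296:328]); print(g[234:298,312])
for p in [(302.8,265),(320.2,265),(311.5,265),(311.5,240),(311.5,290)]: print(onz(c,p,.12).round(4))
print('plate front',onz(c,(361,250),.1245))
E
```

```text
[178 178 178 179 179 172 158 146 129  85  35  21  26  26  25  26  25  26
  24  20  40  98 145 158 168 176 178 178 178 178 177 177]
[176 178 176 177 177 175 164 148 135 101  47  17  21  24  24  25  24  25
  24  20  40  98 146 158 168 176 177 177 176 177 177 177]
[179 178 178 178 179 179 161 130  88  39  23  24  26  25  22  24  25  25
  25  26  24  25  23  24  24  23  23  24  23  25  24  24  23  25  26  24
  24  23  24  19  36  75  97 100  98  99  99  98  99  98  98  97 101 123
 147 155 162 170 176 176 176 176 176 176]
[ 0.5148 -0.172   0.12  ]
[ 0.5284 -0.173   0.12  ]
[ 0.5216 -0.1725  0.12  ]
[ 0.5233 -0.1524  0.12  ]
[ 0.5199 -0.1935  0.12  ]
plate front [ 0.56021268 -0.16187215  0.1245    ]
```

{"method": "drive_tool", "body": {"targets": [[-1,[0.039,0,0],-0.01],[-1,[0.045,0,0],0.01],[-1,[0.045,0,0],0.02],[-1,[0.045,0,0],0.02],[-1,[0.045,0,0],0.02],[-1,[0.045,0,0],0],[-1,[0.045,0,0],0],[-1,[0,0,0],0]]}}

```text
time_s: 7.6
tcp_pos: [0.5638, 0.1596, 0.3971]
tool_rot: [0.752, 0.66, -0.0, -0.001]
force: [0.0, -0.7, -0.1]
opening: 0.0855
gripper_force: 0.0
```

```bash
python3 - <<'E'
from h import *
s=monitor.sense();i,c=snap('wrist','w3'); print(s['time_s'],s['tcp_pos'],s['tool_rot'])
E
```

```text
7.6 [0.56382717 0.15962205 0.39714787] [ 7.51579967e-01  6.59641528e-01 -2.87764513e-04 -7.24504763e-04]
```

View pics/w3.png

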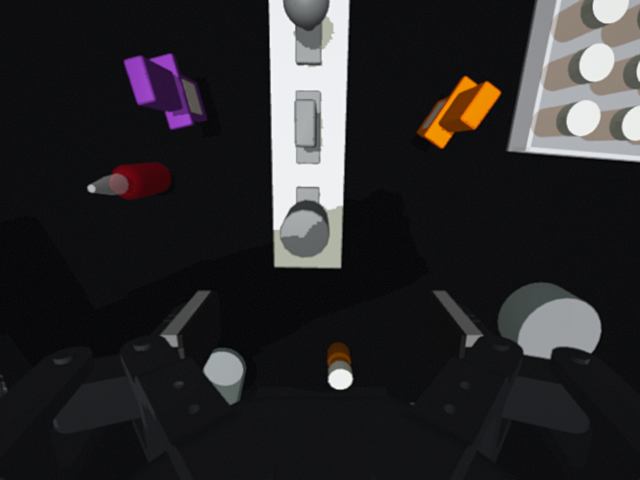

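The slab paddle is in the middle of the rack. Its handle's top face spans about (295–316, 97–147) and its shoulder (296–321, 91–163).

```bash
python3 - <<'E'
from h import *
c=load('w3')
for p,z in [((295.5,91),.083),((320.5,91),.083),((296.5,163),.083),((320,163),.083),((295,97),.133),((316,97),.133),((315,146),.133),((296,146),.133)]: print(p,onz(c,p,z).round(4))
u=np.array([np.cos(-.14),np.sin(-.14)]);v=np.array([-u[1],u[0]]);o=np.array([.564,.243])
X=[[*(o+a*u+b*v),z] for z,w,h in((.083,.01,.028),(.133,.007,.015)) for a,b in((-w,-h),(-w,h),(w,h),(w,-h))]
print(proj(c,X).round(0))
g=cv2.imread('pics/w3.png',0); print(g[85:170:3,290:326:2])
E
```

```text
(295.5, 91) [0.5579 0.2707 0.083 ]
(320.5, 91) [0.577  0.2681 0.083 ]
(296.5, 163) [0.5506 0.2167 0.083 ]
(320, 163) [0.5695 0.2142 0.083 ]
(295, 97) [0.5596 0.259  0.133 ]
(316, 97) [0.5729 0.2573 0.133 ]
(315, 146) [0.5681 0.2274 0.133 ]
(296, 146) [0.5557 0.2291 0.133 ]
[[296. 163.]
 [295.  89.]
 [321.  89.]
 [321. 163.]
 [295. 146.]
 [294.  97.]
 [316.  98.]
 [316. 146.]]
[[238 238 238 238 238 238 238 238 238 238 238 238 238 238 238 238 238 239]
 [238 238 239 240 241 241 241 241 241 241 241 241 242 241 240 239 238 238]
 [238 238 234 154 151 148 147 154 153 152 151 149 147 143 154 203 240 238]
 [238 239 234 154 172 172 172 171 171 171 171 170 171 172 168 140 238 239]
 [238 239 235 155 174 173 172 173 173 173 174 172 171 171 168 139 239 239]
 [239 240 229 130 133 133 131 131 130 129 128 129 129 167 167 138 224 239]
 [238 241 164 150 169 169 168 170 171 171 172 167 121 145 167 159 239 239]
 [239 241 165 149 169 168 170 169 170 170 171 166 118 128 168 158 239 239]
 [239 240 165 150 169 169 170 169 170 170 172 167 116 106 167 158 239 239]
 [238 240 164 150 170 169 169 170 171 171 170 
[... 754 characters left out ...]
108  75  99 128 214 240]
 [239 240 231 113 102 120 124 126 127 128 130 126  82  81  97 130 207 239]
 [239 239 241 166 170 167 166 110  98  99  98  99 100 104  96 150 240 239]
 [238 239 240 167 170 172 170 167 132 106 106 118 137 137 126 168 240 239]
 [239 239 240 166 171 172 170 170 172 172 172 171 170 172 157 196 241 239]
 [239 239 240 164 170 170 170 170 170 170 170 169 170 171 148 193 241 239]
 [239 239 241 164 170 172 171 170 170 171 170 171 171 171 155 182 242 239]
 [239 239 239 214 150 154 168 162 172 174 173 151 138 137 163 228 240 239]
 [239 239 239 239 240 241 240 240 240 240 240 241 241 241 240 239 239 239]
 [238 239 239 239 239 239 239 239 239 239 239 239 239 239 239 239 239 239]]
```

{"method": "drive_tool", "body": {"targets": [[-0.2,[0.04,-0.006,0],0.01],[-0.2,[0.042,-0.0055,0],0],[-0.2,[0,0,0.03],0],[-0.2,[0,0,0.03],0],[-0.2,[0,0,0],0],[-0.2,[0,0,0],0]]}}

```text
time_s: 8.25
tcp_pos: [0.5631, 0.2367, 0.3388]
tool_rot: [0.757, 0.654, -0.001, -0.0]
force: [-0.3, 0.5, 0.9]
opening: 0.0513
gripper_force: 0.0
```

{"method": "drive_tool", "body": {"targets": [[-0.2,[0.006,0,0.03],0],[-0.2,[0,0,0.03],0],[-0.2,[0,0,0.016],0],[-0.2,[0,0,0],0],[1,[0,0,0],0],[1,[0,0,0],0],[1,[0,0,0],0],[1,[0,0,0],0]], "force": 60}}

```text
time_s: 9.05
tcp_pos: [0.5643, 0.2437, 0.265]
tool_rot: [0.757, 0.654, 0.001, 0.001]
force: [-0.3, -1.3, 6.8]
opening: 0.0135
gripper_force: 59.2
```

{"method": "drive_tool", "body": {"targets": [[1,[0,0,0],0],[1,[0,0,0],0]]}}

```text
time_s: 9.25
tcp_pos: [0.5643, 0.2437, 0.2649]
tool_rot: [0.757, 0.654, 0.001, 0.001]
force: [-0.6, -1.2, 5.7]
opening: 0.0135
gripper_force: 59.2
```

{"method": "drive_tool", "body": {"targets": [[1,[0,0,-0.015],0],[1,[0,0,-0.02],0],[1,[0,0,-0.02],0],[1,[0,0,-0.02],0],[1,[0,0,-0.025],0],[1,[0,0,-0.025],0],[1,[0,0,-0.025],0],[1,[0,0,0],-0.065]]}}

```text
time_s: 10.05
tcp_pos: [0.564, 0.2438, 0.4175]
tool_rot: [0.735, 0.678, 0.003, 0.001]
force: [-0.8, 0.8, -0.1]
opening: 0.0131
gripper_force: 58.7
```

{"method": "drive_tool", "body": {"targets": [[1,[-0.02,0,0],0],[1,[-0.035,-0.001,0],0],[1,[-0.04,-0.001,0],0],[1,[-0.04,-0.001,0],0],[1,[-0.04,-0.001,0],0],[1,[-0.04,-0.001,0],0],[1,[-0.04,-0.001,0],0],[1,[-0.04,-0.001,0],0]]}}

```text
time_s: 10.85
tcp_pos: [0.532, -0.052, 0.4133]
tool_rot: [0.735, 0.678, -0.0, 0.0]
force: [0.9, -0.1, -1.4]
opening: 0.0132
gripper_force: 58.6
```

{"method": "drive_tool", "body": {"targets": [[1,[-0.04,-0.001,0],0],[1,[-0.04,-0.001,0],0],[1,[-0.03,-0.001,0],0],[1,[-0.013,-0.001,0],0],[1,[0,0,0],0],[1,[0,0,0],0],[1,[0,0,0],0]]}}

```text
time_s: 11.55
tcp_pos: [0.5193, -0.1713, 0.4132]
tool_rot: [0.735, 0.679, 0.0, -0.0]
force: [-0.3, 0.4, -0.4]
opening: 0.0134
gripper_force: 58.6
```

```bash
python3 - <<'E'
from h import *
s=monitor.sense();print(s['time_s'],s['tcp_pos'],s['tool_rot'],s['opening'],s['force'])
i,c=snap('wrist','w4'); i,d=snap('side','s4')
a=cv2.imread('pics/w4.png');b=cv2.imread('pics/s4.png')
o=np.zeros((600,800,3),np.uint8);o[:450,:600]=cv2.resize(a,(600,450)); 
cv2.imwrite('pics/s4c.png',cv2.resize(b[70:270,240:440],None,fx=3,fy=3,interpolation=cv2.INTER_CUBIC))
E
```

```text
11.55 [ 0.51930543 -0.1712724   0.41316148] [ 7.34559516e-01  6.78544251e-01  1.24747466e-05 -1.31925634e-04] 0.013410349102882 [-0.31854905  0.38011399 -0.4228276 ]
```

View pics/w4.png

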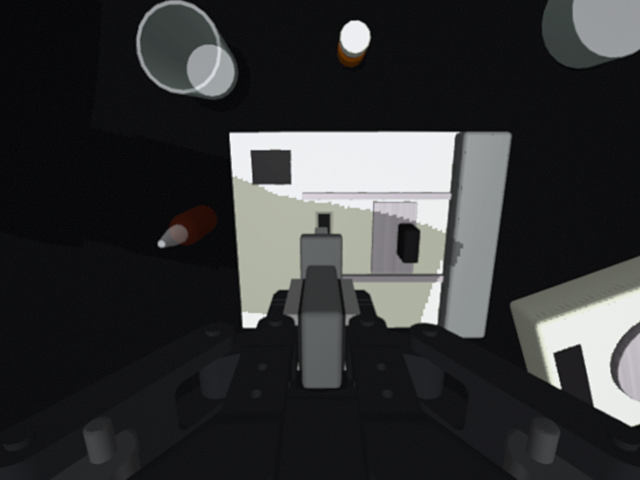

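View pics/s4c.png

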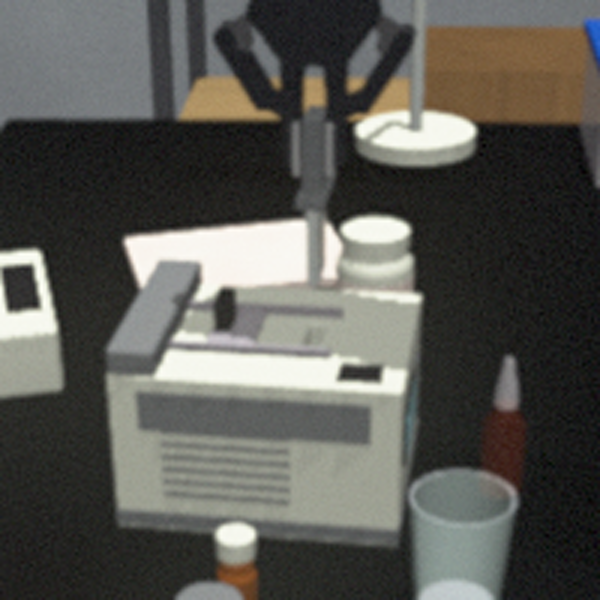

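The paddle hangs upright over the slot. The shoulder's near edge is at (301–342, 236), the blade tip at (315–329, 227) and the slot's visible end at (316–331, 211).

```bash
python3 - <<'E'
from h import *
c=load('w4'); g=cv2.imread('pics/w4.png',0)
for r in (216,222,229,232,234,237,240,245): print(r,g[r,296:348:1])
print(g[205:250,323])
for p,z in [((301.5,236),.231),((342,236),.231),((316,215),.12),((331.5,215),.12),((323.5,211),.12)]: print(p,onz(c,p,z).round(4))
# expected
t=np.array([.5193,-.1713]);u=np.array([.997,-.078]);v=np.array([.078,.997])
for w,h,z in((.01,.028,.231),(.004,.018,.163)):
  print(proj(c,[[*(t+s*w*u+h*v),z] for s in(-1,1)]).round(1))
s=np.array([.5216,-.1728]); print(proj(c,[[*(s+a*.007*u+.021*v),.12] for a in(-1,1)]).round(1))
E
```

```text
216 [179 179 179 179 179 179 178 179 179 179 179 179 179 179 179 179 179 179
 174 160 146 125  70  25  24  24  24  23  25  25  24  23  24  55 108 146
 156 168 178 179 178 178 178 179 177 177 179 178 177 179 178 178]
222 [179 178 178 178 178 178 178 178 178 179 178 179 178 178 178 178 178 179
 176 164 147 126  74  30  24  25  28  25  26  26  26  24  28  56 107 146
 156 169 178 178 178 178 178 178 178 177 177 178 178 178 179 177]
229 [178 178 178 177 178 178 178 177 178 177 178 178 178 178 177 178 178 178
 156 106  87  90  92  92  93  93  92  93  93  94  86  61  31  53 107 147
 159 172 179 178 178 178 177 178 178 178 178 178 178 178 177 177]
232 [178 178 178 178 179 179 177 176 176 177 176 176 176 176 176 177 176 171
 141 100  88  90  91  91  90  91  91  89  91  91  87  70  39  54 105 144
 157 170 177 177 177 176 177 176 177 178 178 178 177 177 178 177]
234 [178 178 179 179 168 135 100  82  75  74  74  73  74  74  74  74  74  73
  65  54  53  54  55  54  55  56  55  55  55  55  55  53  48  49  58  65
  68  71  74  73  74  75  78  90 110 143 174 179 178 177 176 176]
237 [178 179 178 164
[... 395 characters left out ...]
180 178 177 177]
245 [178 180 179 157 105  85  94 100 101 100 101 100 100 100 100 101 100 100
 101 101 100 100 100 100 100 100 101 101 101 100  99  99  99 100 100  99
  99  98 100  99 100 100  99  97  89  84 123 172 180 177 177 177]
[178 179 180 178 180 178 164 141 106  51  20  23  26  25  26  24  25  25
  26  26  25  36  70  91  93  93  93  89  76  55  52  63  78  90  96 100
 100 100 100 100 101  99  99  99 100]
(301.5, 236) [ 0.5124 -0.1433  0.231 ]
(342, 236) [ 0.5308 -0.1447  0.231 ]
(316, 215) [ 0.5164 -0.1551  0.12  ]
(331.5, 215) [ 0.5284 -0.156   0.12  ]
(323.5, 211) [ 0.5224 -0.1524  0.12  ]
[[299.5 234.8]
 [343.4 234.7]]
[[315.3 224.2]
 [327.5 224.2]]
[[315.5 210.3]
 [333.5 210.3]]
```

{"method": "drive_tool", "body": {"targets": [[1,[-0.001,0.002,0.012],0],[1,[0,0,0.015],0],[1,[0,0,0.009],0],[1,[0,0,0],0],[1,[0,0,0],0]]}}

```text
time_s: 12.15
tcp_pos: [0.5213, -0.1732, 0.377]
tool_rot: [0.735, 0.678, -0.0, -0.0]
force: [0.5, 0.1, -0.6]
opening: 0.0137
gripper_force: 58.5
```

{"method": "drive_tool", "body": {"targets": [[1,[0,0,0.003],0],[1,[0,0,0.003],0],[1,[0,0,0.003],0],[1,[0,0,0],0]]}}

```text
time_s: 12.55
tcp_pos: [0.5211, -0.1733, 0.3678]
tool_rot: [0.735, 0.678, -0.0, -0.0]
force: [0.6, 0.8, -0.7]
opening: 0.0135
gripper_force: 58.5
```

{"method": "drive_tool", "body": {"targets": [[1,[0.001,0,0.002],0],[1,[0,0,0.002],0],[1,[0,0,0.003],0],[1,[0,0,0.003],0],[1,[0,0,0],0]]}}

```text
time_s: 13.05
tcp_pos: [0.5212, -0.1723, 0.3576]
tool_rot: [0.735, 0.678, -0.0, -0.0]
force: [0.5, -1.2, -1.3]
opening: 0.0133
gripper_force: 58.5
```

{"method": "drive_tool", "body": {"targets": [[1,[0,0,0.003],0],[1,[0,0,0.003],0],[1,[0,0,0.004],0],[1,[0,0,0],0]]}}

```text
time_s: 13.45
tcp_pos: [0.5211, -0.1723, 0.3475]
tool_rot: [0.735, 0.678, -0.0, -0.0]
force: [-0.8, 0.3, -1.4]
opening: 0.0134
gripper_force: 58.5
```

{"method": "drive_tool", "body": {"targets": [[1,[0,0,0.004],0],[1,[0,0,0.004],0],[1,[0,0,0.004],0],[1,[0,0,0.004],0],[1,[0,0,0],0]]}}

```text
time_s: 13.95
tcp_pos: [0.5211, -0.1723, 0.3314]
tool_rot: [0.735, 0.678, -0.0, -0.0]
force: [0.2, 0.9, -0.7]
opening: 0.0132
gripper_force: 58.5
```

{"method": "drive_tool", "body": {"targets": [[1,[0,0,0.004],0],[1,[0,0,0.004],0],[1,[0,0,0.004],0],[1,[0,0,0.004],0],[1,[0,0,0],0]]}}

```text
time_s: 14.45
tcp_pos: [0.5214, -0.1724, 0.3159]
tool_rot: [0.735, 0.678, 0.0, 0.0]
force: [-0.2, 0.5, 5.4]
opening: 0.0131
gripper_force: 59.3
```

{"method": "drive_tool", "body": {"targets": [[1,[0,0,0.002],0],[1,[0,0,0.002],0],[1,[0,0,0],0]]}}

```text
time_s: 14.75
tcp_pos: [0.5214, -0.1724, 0.3123]
tool_rot: [0.735, 0.678, 0.0, 0.0]
force: [-0.5, 1.0, 5.4]
opening: 0.013
gripper_force: 59.5
```

Spring contact came at the expected depth, so I'll press home until the force jumps.

{"method": "drive_tool", "body": {"targets": [[1,[0,0,0.0015],0],[1,[0,0,0],0]]}}

```text
time_s: 14.95
tcp_pos: [0.5214, -0.1724, 0.311]
tool_rot: [0.735, 0.678, 0.0, 0.0]
force: [-1.1, 0.1, 6.0]
opening: 0.0134
gripper_force: 59.6
```

{"method": "drive_tool", "body": {"targets": [[1,[0,0,0.0015],0],[1,[0,0,0],0]]}}

```text
time_s: 15.15
tcp_pos: [0.5214, -0.1724, 0.31]
tool_rot: [0.735, 0.678, 0.0, 0.001]
force: [-1.7, 0.0, 9.2]
opening: 0.0136
gripper_force: 59.9
```

{"method": "drive_tool", "body": {"targets": [[1,[0,0,0.001],0],[1,[0,0,0],0]]}}

```text
time_s: 15.35
tcp_pos: [0.5213, -0.1723, 0.3099]
tool_rot: [0.735, 0.678, 0.0, 0.001]
force: [-5.7, 0.8, 18.2]
opening: 0.0134
gripper_force: 61.2
```

The shoulder is seated: z stopped at .310 and the force jumped to 18 N. I'll let it settle and check with one look.

{"method": "drive_tool", "body": {"targets": [[1,[0,0,0.0005],0],[1,[0,0,0],0],[1,[0,0,0],0],[1,[0,0,0],0]]}}

```text
time_s: 15.75
tcp_pos: [0.5212, -0.1723, 0.3099]
tool_rot: [0.735, 0.678, 0.001, 0.001]
force: [-6.5, 1.3, 24.4]
opening: 0.0134
gripper_force: 61.8
```

```bash
python3 - <<'E'
from h import *
i,d=snap('side','s5'); b=cv2.imread('pics/s5.png'); s=monitor.sense(); print(s['force'],s['tcp_pos'])
cv2.imwrite('pics/s5c.png',cv2.resize(b[120:420,240:440],None,fx=2,fy=2,interpolation=cv2.INTER_CUBIC))
E
```

```text
[-7.15716711  1.62148771 22.71647758] [ 0.52119941 -0.17231075  0.30988217]
```

View pics/s5c.png

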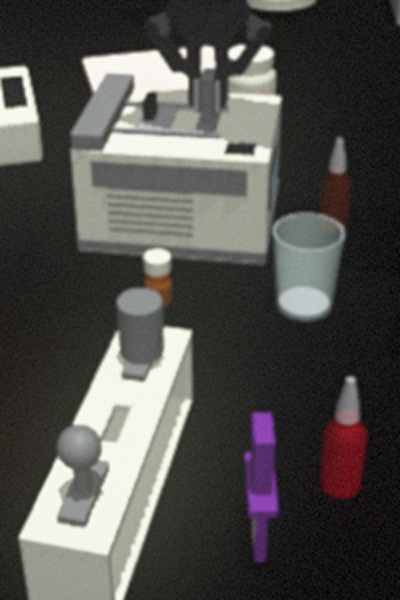

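The paddle is seated on the reader's top (crop about 207,125) and the cover is open. The drum and ball paddles are still in the rack, and the bystanders haven't moved.

```bash
python3 -c "
from rig import arm
print(arm.job_done())"
```

```text
the job is handed in; nothing more can be done
None
```

I handed the job in at about 15.8 s: the cover is fully open and the slab paddle is in the slot, shoulder on the reader's top, still gripped and pressed with about 23 N; the other two paddles are still in the rack and the bystanders look undisturbed.

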